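Pass a pigment tin through the sprung hatch of a dust hood

TASK

With the push stick (not with the fingers), push the pigment tin along the loading sill and through the hood's one-way flap until it is pressed firmly home against the end stop inside, without ramming it. Then draw the stick back out steadily so that the flap comes down on it and eases shut behind the tin instead of snapping back, and lay the stick flat on the bench, leaving the other things alone.

Things in the scene. Friction and masses are not known exactly. Their poses are not given: they have to be found in the camera images.
- hood: Clear acrylic pigment dust hood, 420 long, 360 wide, 250 mm high, fixed to the bench; place and yaw vary. Origin: on the bench in the middle of its hatch, in the plane of the closed flap; +x = level, into the hood (the push direction), z up. The hatch is 77 mm wide; its lintel starts 82 mm above the bench and the front wall goes on up to 250 mm. Axes of its points are the same.
- flap_foot (a point): Point on the hood's floor in the middle of the hatch, under the flap, 12 mm straight above the hood's origin. Floor inside and loading sill outside are one level white plate, 12 mm above the bench.
- sill_end (a point): Outer end of the loading sill (165 mm before the flap plane), on its centre line, at its top face. The sill is 96 mm wide. Two aluminium rails 10 mm high, 69 mm apart inside, guide the tin from 160 mm before the flap to 205 mm past it.
- lane_far (a point): Far end of the rails inside the hood, on the centre line, at floor height, 205 mm past the flap plane. Before it a fixed end stop (rubber face, 26 mm high) is clamped between the rails. Its place is not measured: feel for it at 15 mm/s or less. The tin is home, its front on the stop, with its centre somewhere from 109 to 131 mm past the flap plane.
- flap (a joint): Amber flap with black lip, 71 mm wide, 62 long, hinged along its top edge 76 mm above the bench. 0 = shut, hanging straight; grows as it swings into the hood, to 1.5 rad; cannot swing outwards. A spring (0.015-0.03 N m) shuts it, undamped: let go it snaps (over 6 rad/s), so let it ride down on the stick, drawn out at 50 mm/s or less until the tip is outside. Pulling on it with over 15 N bends it.
- tin: Closed flat pigment tin, steel, blue lid, paper label, 90 long (x), 64 wide (y), 36 mm high, about 0.35 kg, on the sill between the rails (2.5 mm play each side), before the flap, its x along the push direction. Origin: centre of its underside. Sliding takes 1 to 5 N; a firm press home is 10 to 15 N, held for half a second; over 22 N from the stick dents it.
- pusher: Wooden push stick lying base down on the bench, about 0.2 kg: a straight bar 24 wide and 32 mm high with a black rubber end, and a red upright grip. Origin: underside, below the middle of the grip; +x along the bar to the rubber tip 215 mm ahead (the bar ends 50 mm behind the origin), z up.
- tin_mid (a point): Centre of the tin, 18 mm above its underside, axes as the tin's.
- pusher_grip (a point): Centre of the red grip of the push stick: a block 30 x 30 mm, from 32 to 80 mm above the stick's underside; this point is 56 mm above the underside. Axes as the stick's.
- pusher_tip (a point): Middle of the rubber end face of the push stick, 16 mm above its underside.
- jar: Bystander: lidded jar, 60 mm across, 75 mm high. Origin: centre of its underside.
- mug: Bystander: brown mug, 76 mm across, 85 mm high. Origin: centre of its underside.
- tape: Bystander: blue roll of tape lying flat, 96 mm across, 25 mm high. Origin: centre of its underside.
Things that resemble listed ones, but are neither listed nor needed, are in the scene too. There is more than one size of the tin; the job needs the largest.

How it is judged:
On the way, in this order (a step that is already met when the one before it is completed fails the run):
1. the tin, pushed along the sill, has swung the flap open and its front is under it (value of joint flap above 0.4 rad and x of tin_mid in the frame of hood above -0.03 m), for 0.05 s.
2. the tin is pressed home against the end stop by the stick: wholly past the flap and pressed with more than 8 N for 0.2 s (x of tin_mid in the frame of hood above 0.106 m and contact force between pusher and tin above 8 N), for 0.2 s.
3. the stick is out and the flap shut behind the tin (x of tin_mid in the frame of hood above 0.106 m and x of pusher_tip in the frame of hood below 0 m and value of joint flap below 0.06 rad), for 0.2 s.
At the end, for the whole second after the job is handed in: The tin stands level inside the hood where it was pressed home (centre more than 106 mm past the flap plane), the flap is shut (within 0.06 rad), and the push stick lies flat on the bench, base down (underside within 5 mm of the bench top, level within 0.08 rad), let go and at rest (x of tin_mid in the frame of hood above 0.106 m and angle between tin's own z axis and vertical below 0.1 rad and value of joint flap below 0.06 rad and linear speed of each of tin, pusher below 0.02 m/s and height (world z) of pusher below 0.005 m and angle between pusher's own z axis and vertical below 0.08 rad); the robot touches nothing.
It fails at once if the stick presses on the tin with more than 22 N (contact force between pusher and tin above 22 N).
It fails at once if the fingers touch the tin (contact force between the fingers and tin above 0.5 N).
It fails at once if the flap snaps back (swings shut faster than 6 rad/s) (velocity of joint flap below -6 rad/s).
It fails at once if the stick forces the flap with more than 15 N (contact force between pusher and flap above 15 N).
It fails at once if a bystander is moved by more than 20 mm (distance of any of jar, mug, tape from where it was at the start of the episode above 0.02 m).
It also fails if it takes over 61 s, if anything falls off the work surface, if the arm or the gripper's body presses on something with over 40 N, if the wrist force passes 120 N, or if a joint passes its speed limit or range.

ROBOT

A 6-joint arm with a two-finger parallel gripper is mounted at the origin on the work surface. World frame = base frame: x ahead of the robot, y to its left, z up, the work surface at z = 0. Lengths are in m, angles in rad, forces in N, time in s.
With the tool pointing down it reaches from about 0.425 to 0.95 m from the base axis. Payload 3.5 kg.
Tool frame: the origin (TCP) lies midway between the tips of the shut fingers; the grasp point (between the pads) lies 19 mm behind it; z points along the fingers, y is the line along which they close (so a half turn about z gives the same grasp; the last joint's range is limited). The gripper opens to 85 mm and grips with 20 to 120 N. Pads are 22 mm wide; open, the fingers measure 114 mm over their backs; the gripper's body (76 mm by 85 mm) begins 54 mm behind the grasp point. The pads swing forward as they close: fully open they stand 13 mm farther back than shut.
Start: joints at [-1.391, 0.286, 1.577, -0, 1.279, -0.15], TCP at [0.219, -0.639, 0.231] pointing down, gripper open.
Joint ranges: [-2.77, 2.77], [-0.9, 2.22], [0.21, 2.48], [-1.53, 4.67], [0.24, 2.81], [-2.84, 2.84]. Speed limits (rad/s): [2.79, 2.79, 3.14, 3.14, 3.14, 3.14].

INTERFACE

Orientations are given as a unit quaternion [x, y, z, w].
In Python, from plant import * gives the robot as it stands.
- The arm moves only by the tool move_arm, never from a script. Its argument "moves" is a list of rows, each a list of 3 entries, a list of its own where there are three numbers: the opening, from 0 (shut) to 1 (fully open), then the shift along the tool's x, y, z in m, then the turn, a rotation vector about the tool's x, y, z in rad. A call has exactly 10 rows; each row shifts and turns the commanded pose from where the row before left it, along the tool's axes as they then stand; what a row does not reach is not made up. A row lasts 1/12 s, in which the tool goes at most 41.7 mm and 7.16 degrees, less where a joint would pass 70% of its speed; a pose out of reach is approached as far as the arm can. A call is refused whole if a number of a shift passes 0.0417 or a number of a turn 0.125, either way. A call with a gripper value outside its range is refused whole. The fingers move at their own pace and stop on an object; "grip_force" is the grip in N (left out, the last holds). Time passes only in rows, so rows that do not move let the fingers close, or fill a call up. It gives the time, the measured TCP pose, the force, the opening and the grip force at its end, in the units of the state.
- get_state(): the state, without advancing time (a new reading comes with each control period).
- read_camera(name): name is "side" or "top" or "wrist"; returns the picture (480x640x3 uint8, red, green, blue); there is no depth.
- camera_params(name): a dict with "fx", "fy", "cx", "cy" (pixels), "rvec" (rotation vector, rad) and "tvec" (3), from world to camera coordinates, as OpenCV has them; the wrist camera has in their place "tool_from_camera" (4x4, takes a point from camera to tool coordinates, whose origin is the TCP and whose axes are the flange's). Camera axes: x right, y down, z forward; pixel columns grow to the right and rows downward; lengths in m; the calibration is good to about 2 mm. A picture is of the moment at which its call begins: read the wrist's pose just before it. camera_params takes no time and is no camera call.
- sign_off(): hands the job in; it is judged then, once.
The state is a dict: "time": time; "qpos": joint angles; "dq": joint speeds; "joint_efforts": joint torques, N m; "eef_pos": TCP position; "tcp_rot": TCP orientation; "contact_force": force on the tool from outside, world axes, zero at the start; "wrist_torque": the same for the moment, N m; "opening": opening from 0.0 (shut) to 1.0 (fully open); "finger_force": force on a finger pad.
Only numpy, scipy, OpenCV 4.12 (cv2) and the standard library are available. Lean on these libraries where they do the work, as an engineer would, in place of code of your own. Each camera call takes 0.05 s, during which the arm holds its last target. There are 200 camera calls.

## Working session

There is one attempt and no reset: what is moved stays moved. The work goes in short steps, Python scripts to look and compute and a tool call to move; the robot and the scene stay as the last step left them, time stands still between calls to the robot, and variables do not carry over. Pictures are saved under pics/ and viewed, at most 10 in all, crops included, and the job is handed in when it is done.

Besides the shell and the picture viewer there is one more tool, called after "Request:" as a command line: name --argument value ..., lists and objects as JSON in quotes. move_arm: Moves the arm, as the interface text tells. Its arguments: {"type":"object","properties":{"moves":{"type":"array"},"grip_force":{"type":"number"}},"required":["moves"]}

```bash
mkdir -p pics; ls; python3 - <<'E'
from plant import *
import cv2
for n in ("top","side"):
    cv2.imwrite(f"pics/{n}0.png",read_camera(n)[:,:,::-1])
    print(n,camera_params(n))
print(get_state()); print(camera_params("wrist"))
E
```

```text
pics
top {'fx': 529.0909395167648, 'fy': 529.0909395167648, 'cx': 305.5858689249162, 'cy': 241.48287206247218, 'rvec': array([ 2.20422354, -2.14227271,  0.10474615]), 'tvec': array([0.01548523, 0.54557663, 1.1878239 ])}
side {'fx': 578.4465499403735, 'fy': 578.4465499403735, 'cx': 325.2987934871757, 'cy': 236.45216873812163, 'rvec': array([ 0.73809747, -2.44056491,  1.34611644]), 'tvec': array([0.4756653 , 0.23532532, 0.89578831])}
{'time': 0.1, 'qpos': array([-1.39099661e+00,  2.87115597e-01,  1.57802087e+00, -5.53572810e-06,
        1.27862006e+00, -1.49997302e-01]), 'dq': array([ 0.00121502, -0.00307773, -0.00381501, -0.00065807,  0.00078073,
       -0.00088381]), 'joint_efforts': array([ 8.06549124e-04, -4.07299411e+01, -2.93698382e+01, -1.56834440e-04,
        3.40408405e-03,  4.90888056e-06]), 'eef_pos': array([ 0.21852038, -0.63802179,  0.23006509]), 'tcp_rot': array([ 9.86434311e-01,  1.64152913e-01, -1.87709733e-05, -1.08177732e-03]), 'contact_force': array([-0.3051916 , -0.51407639,  0.37046078]), 'wrist_torque': array([-0.01677796,  0.00485123, -0.00878988]), 'finger_force': 0.0, 'opening': 1.0013183962865386}
{'fx': 377.69936298808244, 'fy': 377.69936298808244, 'cx': 321.3887211304551, 'cy': 238.0094992734792, 'tool_from_camera': array([[-2.58553430e-04, -9.45313823e-01, -3.26162091e-01,
         8.35968526e-02],
       [ 9.99999835e-01, -7.69687811e-05, -5.69636203e-04,
        -7.43260814e-05],
       [ 5.13380678e-04, -3.26162184e-01,  9.45313687e-01,
        -1.42314043e-01],
       [ 0.00000000e+00,  0.00000000e+00,  0.00000000e+00,
         1.00000000e+00]])}
```

View pics/top0.png

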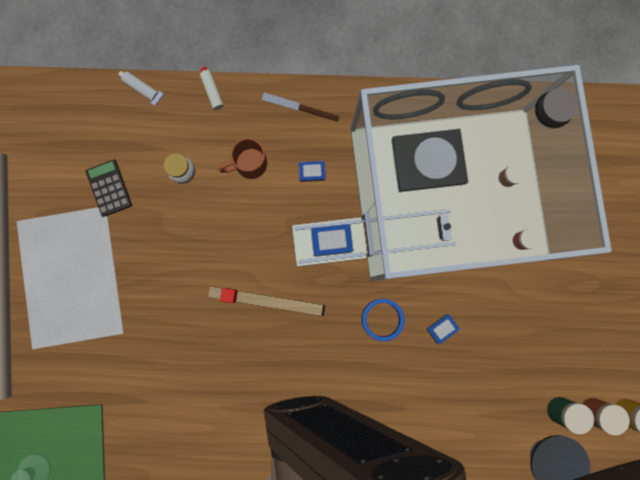

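View pics/side0.png

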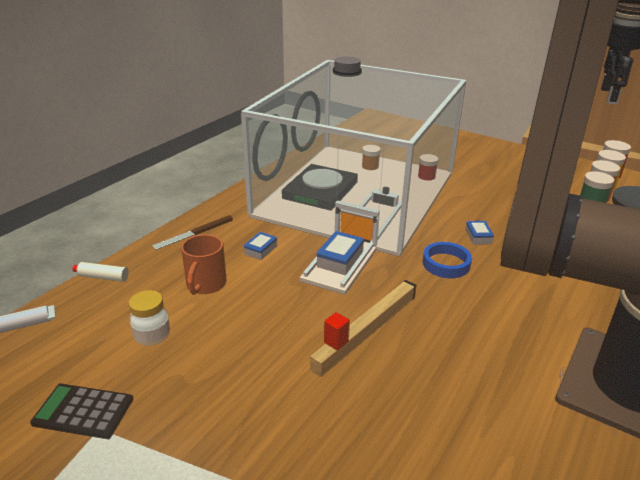

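The top view shows three blue tins: one on the sill at (332,240), one loose at (312,171) and one loose at (443,328). The one on the sill is largest and lies between the rails, so it is the one meant. The stick runs from (210,293) to (323,310) with its red grip at (229,296). The jar is at (179,167), the mug at (249,158) and the tape at (383,320). I'll confirm this in one enlarged crop.

```bash
cat > h.py <<'E'
from plant import *
import numpy as np, cv2
from scipy.spatial.transform import Rotation as R
def back(n,uv,z):
    p=camera_params(n); M=R.from_rotvec(p["rvec"]).as_matrix(); c=-M.T@p["tvec"]
    d=M.T@np.array([(uv[0]-p["cx"])/p["fx"],(uv[1]-p["cy"])/p["fy"],1.])
    return c+d*(z-c[2])/d[2]
def proj(n,P):
    p=camera_params(n); K=np.array([[p["fx"],0,p["cx"]],[0,p["fy"],p["cy"]],[0,0,1]])
    return cv2.projectPoints(np.atleast_2d(np.array(P,float)),p["rvec"],p["tvec"],K,None)[0][:,0]
E
python3 - <<'E'
import cv2
im=cv2.imread("pics/top0.png")[200:335,200:400]
cv2.imwrite("pics/crop0.png",cv2.resize(im,None,fx=4,fy=4,interpolation=cv2.INTER_CUBIC))
E
```

```text
(no output)
```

View pics/crop0.png

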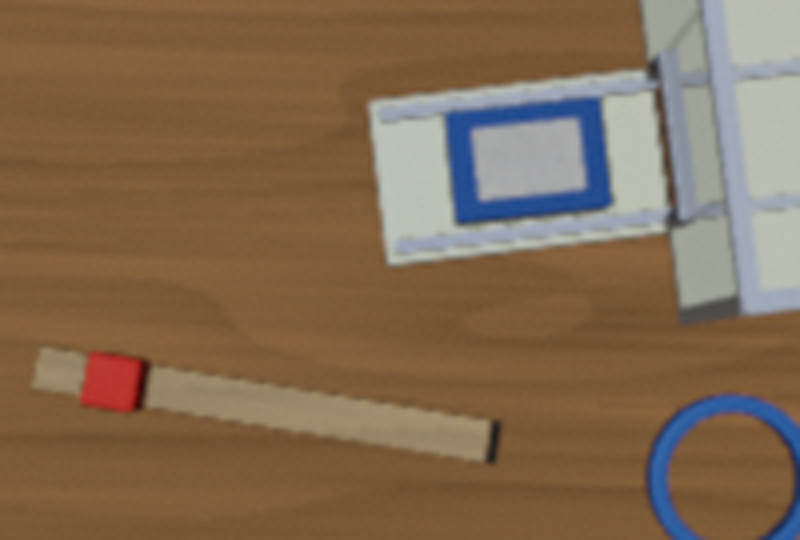

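The crop confirms it. The blue-lid tin lies between the rails with its lid corners at crop (445,112), (602,97), (612,206) and (457,222). The sill's outer corners are at (368,101) and (388,264). The stick's tip is at (496,442) and its red grip at (114,382).

```bash
python3 - <<'E'
from h import *
b=lambda x,y,z: back("top",(200+x/4-.4,200+y/4-.4),z)
np.set_printoptions(precision=4,suppress=True)
sa,sb=b(368,101,.012),b(388,264,.012); print("sill end",(sa+sb)/2,np.linalg.norm(sa-sb))
T=[b(*p,.048) for p in [(445,112),(602,97),(612,206),(457,222)]]
print("tin",sum(T)/4,[np.linalg.norm(T[i]-T[(i+1)%4]) for i in range(4)])
d=(T[1]+T[2]-T[0]-T[3]);print("tin yaw",np.arctan2(d[1],d[0]))
# rails tops z=.022 : upper rail ends, lower rail ends (outside), inside ends
for q in [((380,115),(655,83)),((397,246),(668,214)),((735,72),(800,65))]:
    u,v=b(*q[0],.022),b(*q[1],.022);d=v-u;print("rail",u,v,np.arctan2(d[1],d[0]),np.linalg.norm(d))
v=(sa-sb);print("sill yaw",np.arctan2(v[1],v[0])-np.pi/2)
S=[b(*p,.032) for p in [(38,347),(33,388),(500,421),(492,463)]]
bk,tp=(S[0]+S[1])/2,(S[2]+S[3])/2;d=tp-bk;print("stick",bk,tp,np.linalg.norm(d),np.arctan2(d[1],d[0]))
G=[b(*p,.08) for p in [(88,351),(147,359),(139,412),(82,406)]];print("grip",sum(G)/4, "from bar",bk+d/np.linalg.norm(d)*.05)
# hood roof rim z=.25 : front edge corners and right/left
H=[back("top",p,.25) for p in [(366,91),(387,275),(608,250),(577,70)]];print(H)
s=get_state();print(R.from_quat(s["tcp_rot"]).as_matrix())
print("others",back("top",(383,320),.02),back("top",(249,158),.08))
E
```

```text
sill end [0.5369 0.0574 0.012 ] 0.09557207759275586
tin [ 0.5493 -0.028   0.048 ] [np.float64(0.08911281096264198), np.float64(0.06195722340019626), np.float64(0.08761654701280917), np.float64(0.06256868071297587)]
tin yaw -1.4427119562234705
rail [0.575  0.0572 0.022 ] [ 0.5981 -0.101   0.022 ] -1.425427210099039 0.1599127420905208
rail [0.4997 0.0452 0.022 ] [ 0.5225 -0.1098  0.022 ] -1.4245936031149458 0.15669585772940473
rail [ 0.6059 -0.1471  0.022 ] [ 0.611  -0.1847  0.022 ] -1.434022812161269 0.03788252061317853
sill yaw -1.4187756154673818
stick [0.4246 0.2473 0.032 ] [ 0.3902 -0.014   0.032 ] 0.2635045910438966 -1.7017528988502166
grip [0.4182 0.1957 0.08  ] from bar [0.418  0.1977 0.032 ]
[array([ 0.8172, -0.0767,  0.25  ]), array([ 0.4654, -0.1219,  0.25  ]), array([ 0.5238, -0.5342,  0.25  ]), array([ 0.871 , -0.4833,  0.25  ])]
[[ 0.9461  0.3239 -0.0004]
 [ 0.3239 -0.9461  0.0021]
 [ 0.0003 -0.0021 -1.    ]]
others [ 0.3712 -0.15    0.02  ] [0.7226 0.1621 0.08  ]
```

The sizes check out: sill 95.6 mm wide, tin 88 x 62 mm, bar 263 mm long. The hood origin comes to about (0.560, -0.106) with a push yaw of about -1.43. The tin's centre is at hood x of about -0.079. The grip is at (0.418, 0.196) with a yaw of -1.70. First I move over to the grip.

Request:
move_arm --moves '[[1, [0, 0, -0.02], [0, 0, 0.115]], [1, [0, 0, -0.02], [0, 0, 0.115]], [1, [0, 0, -0.02], [0, 0, 0.115]], [1, [0, 0, -0.02], [0, 0, 0.115]], [1, [0.019, -0.035, -0.005], [0, 0, 0]], [1, [0.019, -0.035, -0.005], [0, 0, 0]], [1, [0.019, -0.035, -0.005], [0, 0, 0]], [1, [0.019, -0.035, -0.005], [0, 0, 0]], [1, [0.019, -0.035, -0.005], [0, 0, 0]], [1, [0.019, -0.035, -0.005], [0, 0, 0]]]' --grip_force 100

```text
time: 0.93
eef_pos: [0.3595, -0.4433, 0.3409]
tcp_rot: [0.998, -0.065, -0.0, -0.0]
contact_force: [1.1, -0.5, -0.2]
opening: 1.002
finger_force: 0.0
```

Request:
move_arm --moves '[[1, [0.019, -0.035, 0], [0, 0, 0]], [1, [0.019, -0.035, 0], [0, 0, 0]], [1, [0.019, -0.035, 0], [0, 0, 0]], [1, [0.019, -0.035, 0], [0, 0, 0]], [1, [0.019, -0.035, 0], [0, 0, 0]], [1, [0.019, -0.035, 0], [0, 0, 0]], [1, [-0.008, -0.04, 0], [0, 0, 0]], [1, [-0.008, -0.04, 0], [0, 0, 0]], [1, [-0.008, -0.04, 0], [0, 0, 0]], [1, [-0.008, -0.04, 0], [0, 0, 0]]]'

```text
time: 1.77
eef_pos: [0.4877, -0.087, 0.3406]
tcp_rot: [0.998, -0.065, -0.001, -0.0]
contact_force: [1.1, 1.1, -0.1]
opening: 1.002
finger_force: 0.0
```

Request:
move_arm --moves '[[1, [-0.008, -0.04, 0], [0, 0, 0]], [1, [-0.008, -0.04, 0], [0, 0, 0]], [1, [-0.008, -0.04, 0], [0, 0, 0]], [1, [-0.008, -0.04, 0], [0, 0, 0]], [1, [-0.008, -0.04, 0], [0, 0, 0]], [1, [-0.008, -0.04, 0], [0, 0, 0]], [1, [-0.008, -0.04, 0], [0, 0, 0]], [1, [-0.008, 0.001, 0.04], [0, 0, 0]], [1, [-0.008, 0.001, 0.04], [0, 0, 0]], [1, [-0.008, 0.001, 0.04], [0, 0, 0]]]'

```text
time: 2.6
eef_pos: [0.4444, 0.1972, 0.2203]
tcp_rot: [0.998, -0.064, 0.001, -0.0]
contact_force: [0.2, 0.4, 0.6]
opening: 0.996
finger_force: 0.0
```

```bash
cat >> h.py <<'E'
def wback(s,uv,z):
    p=camera_params("wrist"); T=p["tool_from_camera"]; W=R.from_quat(s["tcp_rot"]).as_matrix()
    c=W@T[:3,3]+s["eef_pos"]; d=W@T[:3,:3]@np.array([(uv[0]-p["cx"])/p["fx"],(uv[1]-p["cy"])/p["fy"],1.])
    return c+d*(z-c[2])/d[2]
def tool(s,target):  # shift in tool axes to a world point
    return R.from_quat(s["tcp_rot"]).as_matrix().T@(np.array(target)-s["eef_pos"])
E
python3 - <<'E'
from h import *
s=get_state(); im=read_camera("wrist"); cv2.imwrite("pics/w1.png",im[:,:,::-1])
i=im.astype(int); m=((i[:,:,0]>110)&(i[:,:,1]<70)&(i[:,:,2]<70)).astype(np.uint8)
c=max(cv2.findContours(m,0,2)[0],key=cv2.contourArea); print(cv2.minAreaRect(c),cv2.contourArea(c),s["eef_pos"])
print(cv2.boundingRect(c))
E
```

```text
((322.5, 244.0), (48.0, 37.0), 90.0) 1457.5 [0.44436559 0.19721409 0.22025526]
(304, 220, 38, 49)
```

View pics/w1.png

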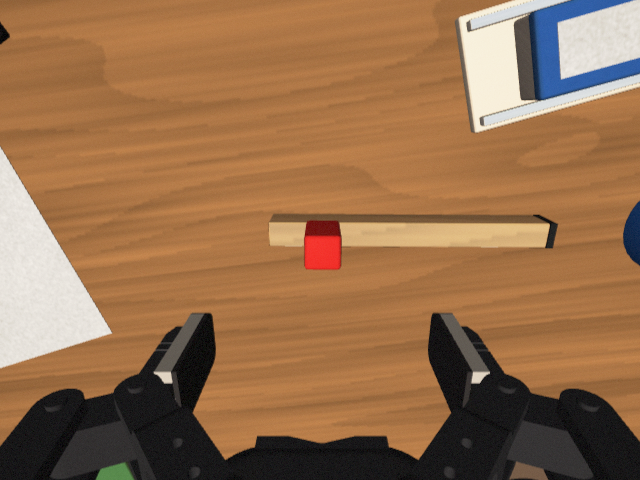

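The wrist view shows the stick parallel to the tool's y axis, with the grip's top face centred at about (323,253). The sill's end corners are at (458,18) and (474,132), and the rear edge of the tin's lid runs from (530,18) to (543,100).

```bash
python3 - <<'E'
from h import *
np.set_printoptions(precision=4,suppress=True)
s=get_state()
g=wback(s,(323,253.5),.08);print("grip",g,tool(s,[g[0],g[1],.039]))
a,b=wback(s,(458,18),.012),wback(s,(474,132),.012);print("sill end",(a+b)/2,np.linalg.norm(a-b))
print("tin rear",wback(s,(530,18),.048),wback(s,(543,100),.048))
u,v=wback(s,(269,231),.032),wback(s,(548,232),.032);d=v-u;print("stick",u,v,np.linalg.norm(d),np.arctan2(d[1],d[0]))
W=R.from_quat(s["tcp_rot"]).as_matrix();print("tool y yaw",np.arctan2(W[1,1],W[0,1]))
E
```

```text
grip [0.4108 0.1963 0.08  ] [-0.0216  0.001   0.1693]
sill end [0.5225 0.0624 0.012 ] 0.08969606730255202
tin rear [0.5556 0.0314 0.048 ] [0.4995 0.0183 0.048 ]
stick [0.4186 0.243  0.032 ] [ 0.3853 -0.0031  0.032 ] 0.248351982749109 -1.7054060352826477
tool y yaw -1.699143468972064
```

```bash
python3 - <<'E'
from h import *
np.set_printoptions(precision=4,suppress=True)
n=get_state();s=dict(n);s["eef_pos"]=np.array([0.44436559,0.19721409,0.22025526])
g=wback(s,(323,253.5),.08);print("now",n["eef_pos"],"grip",g,tool(n,[g[0],g[1],.039]),tool(n,[.4165,.1965,.039]))
a,b=wback(s,(458,18),.012),wback(s,(474,132),.012);print("sill end",(a+b)/2,np.linalg.norm(a-b))
print("tin rear",wback(s,(530,18),.048),wback(s,(543,100),.048))
u,v=wback(s,(269,231),.032),wback(s,(548,232),.032);d=v-u;print("stick",u,v,np.linalg.norm(d),np.arctan2(d[1],d[0]))
E
```

```text
now [0.4359 0.1952 0.2078] grip [0.4142 0.1988 0.08  ] [-0.0186 -0.0019  0.1692] [-0.016   0.0001  0.1692]
sill end [0.531  0.0598 0.012 ] 0.09300576352606733
tin rear [0.5655 0.027  0.048 ] [0.5071 0.0134 0.048 ]
stick [0.4231 0.2473 0.032 ] [ 0.3885 -0.0085  0.032 ] 0.25809509403448666 -1.7054060352826474
```

Request:
move_arm --moves '[[1, [-0.004, 0, 0.034], [0, 0, 0]], [1, [-0.004, 0, 0.034], [0, 0, 0]], [1, [-0.004, 0, 0.034], [0, 0, 0]], [1, [-0.004, 0, 0.034], [0, 0, 0]], [1, [-0.001, -0.001, 0.022], [0, 0, 0]], [1, [0, 0, 0.013], [0, 0, 0]], [0, [0, 0, 0], [0, 0, 0]], [0, [0, 0, 0], [0, 0, 0]], [0, [0, 0, 0], [0, 0, 0]], [0, [0, 0, 0], [0, 0, 0]]]' --grip_force 100

```text
time: 3.48
eef_pos: [0.4299, 0.1996, 0.0523]
tcp_rot: [0.998, -0.065, 0.002, -0.0]
contact_force: [0.1, 0.5, -0.0]
opening: 0.454
finger_force: 0.0
```

Request:
move_arm --moves '[[0, [0, 0, 0], [0, 0, 0]], [0, [0, 0, 0], [0, 0, 0]], [0, [0, 0, 0], [0, 0, 0]], [0, [0, 0, 0], [0, 0, 0]], [0, [0, 0, 0], [0, 0, 0]], [0, [0, 0, 0], [0, 0, 0]], [0, [0, 0, 0], [0, 0, 0]], [0, [0, 0, 0], [0, 0, 0]], [0, [0, 0, 0], [0, 0, 0]], [0, [0, 0, 0], [0, 0, 0]]]'

```text
time: 4.32
eef_pos: [0.4303, 0.1996, 0.0525]
tcp_rot: [0.998, -0.065, 0.002, -0.0]
contact_force: [0.5, 0.1, 5.8]
opening: 0.33
finger_force: 99.5
```

```bash
python3 - <<'E'
from h import *
np.set_printoptions(precision=4,suppress=True)
s=get_state();W=R.from_quat(s["tcp_rot"]).as_matrix();print(s["eef_pos"],s["contact_force"],W,np.arctan2(W[1,1],W[0,1]),s["qpos"])
E
```

```text
[0.4303 0.1996 0.0525] [0.4983 0.0627 5.8338] [[ 0.9915 -0.1297  0.0047]
 [-0.1297 -0.9916  0.0007]
 [ 0.0045 -0.0013 -1.    ]] -1.7008181824084083 [ 0.2202  0.0763  2.1842 -0.0005  0.8764  1.9213]
```

The fast rows fell short, so the pads hold only the grip's upper part, about 13 mm off to the side. I'll open, correct and regrasp.

Request:
move_arm --moves '[[1, [0, 0, 0], [0, 0, 0]], [1, [0, 0, 0], [0, 0, 0]], [1, [0, 0, 0], [0, 0, 0]], [1, [0, 0, 0], [0, 0, 0]], [1, [-0.005, 0, 0.005], [0, 0, 0]], [1, [-0.005, 0, 0.005], [0, 0, 0]], [1, [-0.003, 0, 0.004], [0, 0, 0]], [1, [0, 0, 0], [0, 0, 0]], [1, [0, 0, 0], [0, 0, 0]], [1, [0, 0, 0], [0, 0, 0]]]'

```text
time: 5.15
eef_pos: [0.4153, 0.201, 0.0363]
tcp_rot: [0.998, -0.065, 0.0, -0.0]
contact_force: [-0.2, -0.1, 0.8]
opening: 0.999
finger_force: 0.0
```

```bash
python3 - <<'E'
from h import *
np.set_printoptions(precision=4,suppress=True)
s=get_state(); print(s["eef_pos"],tool(s,[.4165,.1965,.038]),s["contact_force"])
im=read_camera("wrist"); cv2.imwrite("pics/w2.png",im[:,:,::-1])
E
```

```text
[0.4153 0.201  0.0363] [ 0.0018  0.0043 -0.0017] [-0.2452 -0.1014  0.7799]
```

View pics/w2.png

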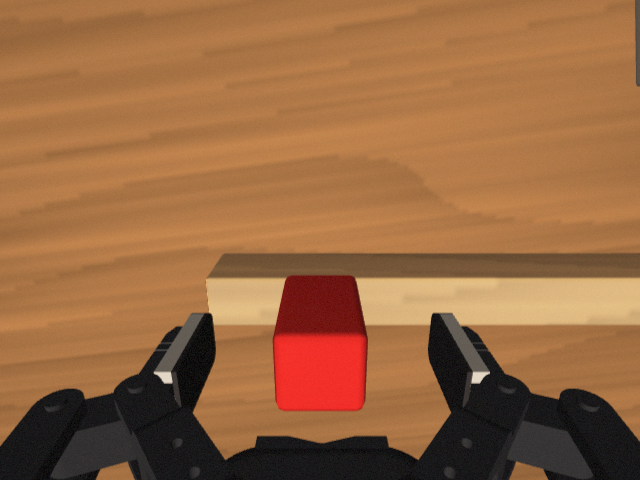

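The wrist view shows the stick square to the fingers and still on the bench. The grip is centred between the pads, with its top face at about (320,372). I'll work out the cross offset.

```bash
python3 - <<'E'
from h import *
np.set_printoptions(precision=4,suppress=True)
s=get_state()
for uv in [(320,333),(320,410),(320,372)]: 
    p=wback(s,uv,.08); print(tool(s,p))
u,v=wback(s,(210,301),.032),wback(s,(640,301),.032);d=v-u; print(tool(s,u),np.arctan2(d[1],d[0]))
E
```

```text
[ 0.019  -0.0003 -0.0435]
[-0.0103 -0.0004 -0.0435]
[ 0.0048 -0.0003 -0.0435]
[ 0.0038 -0.0485  0.0045] -1.7009021801514315
```

Request:
move_arm --moves '[[0, [0.001, 0, 0], [0, 0, 0]], [0, [0, 0, 0], [0, 0, 0]], [0, [0, 0, 0], [0, 0, 0]], [0, [0, 0, 0], [0, 0, 0]], [0, [0, 0, 0], [0, 0, 0]], [0, [0, 0, 0], [0, 0, 0]], [0, [0, 0, 0], [0, 0, 0]], [0, [0, 0, 0], [0, 0, 0]], [0, [0, 0, 0], [0, 0, 0]], [0, [0, 0, 0], [0, 0, 0]]]' --grip_force 110

```text
time: 6.03
eef_pos: [0.4168, 0.201, 0.0367]
tcp_rot: [0.998, -0.065, 0.001, -0.0]
contact_force: [0.5, -0.0, 2.6]
opening: 0.34
finger_force: 108.9
```

Request:
move_arm --moves '[[0, [0, 0, -0.015], [0, 0, 0]], [0, [0, 0, -0.025], [0, 0, 0]], [0, [0, 0, -0.025], [0, 0, 0]], [0, [0.02, -0.0175, 0], [0, 0, 0]], [0, [0.02, -0.0175, 0], [0, 0, 0]], [0, [0.02, -0.0175, 0], [0, 0, 0]], [0, [0.02, -0.0175, 0], [0, 0, 0]], [0, [0, 0, 0], [0, 0, -0.09]], [0, [0, 0, 0], [0, 0, -0.09]], [0, [0, 0, 0], [0, 0, -0.09]]]'

```text
time: 6.87
eef_pos: [0.5036, 0.2597, 0.0994]
tcp_rot: [0.997, 0.072, -0.002, 0.0]
contact_force: [-0.8, -0.1, -2.0]
opening: 0.338
finger_force: 109.3
```

Request:
move_arm --moves '[[0, [0, 0, 0], [0, 0, 0]], [0, [0, 0, 0], [0, 0, 0]], [0, [0, 0, 0], [0, 0, 0]], [0, [0, 0, 0], [0, 0, 0]], [0, [0, 0, 0], [0, 0, 0]], [0, [0, 0, 0], [0, 0, 0]], [0, [0, 0, 0], [0, 0, 0]], [0, [0, 0, 0], [0, 0, 0]], [0, [0, 0, 0], [0, 0, 0]], [0, [0, 0, 0], [0, 0, 0]]]'

```text
time: 7.7
eef_pos: [0.5048, 0.2599, 0.1014]
tcp_rot: [0.998, 0.07, 0.0, -0.0]
contact_force: [-1.1, -0.7, -1.5]
opening: 0.343
finger_force: 109.3
```

```bash
python3 - <<'E'
from h import *
np.set_printoptions(precision=4,suppress=True)
s=get_state();W=R.from_quat(s["tcp_rot"]).as_matrix();print(s["eef_pos"],s["contact_force"],s["wrist_torque"],np.arctan2(W[1,1],W[0,1]))
im=read_camera("wrist"); cv2.imwrite("pics/w3.png",im[:,:,::-1])
a=read_camera("side")[170:400,220:480]; cv2.imwrite("pics/s3.png",cv2.resize(a,None,fx=2.5,fy=2.5,interpolation=cv2.INTER_CUBIC)[:,:,::-1])
E
```

```text
[0.5048 0.2599 0.1014] [-1.087  -0.6727 -1.5168] [0.1266 0.0348 0.0083] -1.4310825912517384
```

View pics/w3.png

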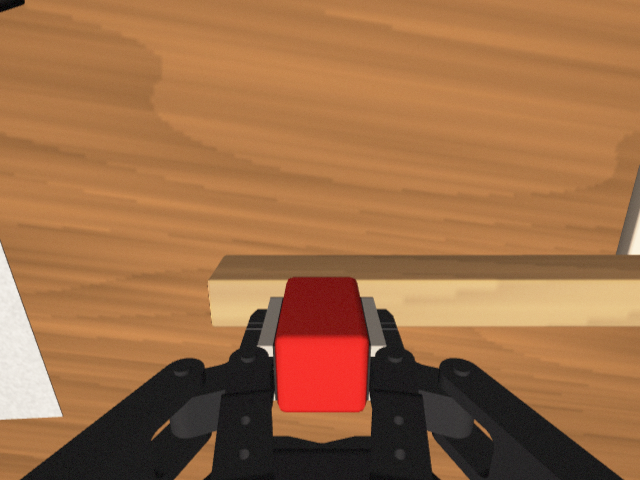

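View pics/s3.png

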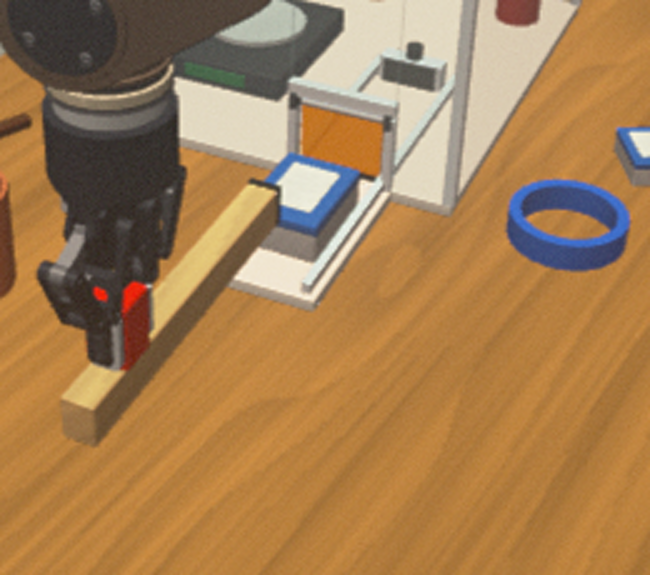

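The stick is held level, with the same bar outline as on the bench. In the side view the tip is above the sill at crop (264,187). I'll check the lateral line by projecting it into the side view.

```bash
python3 - <<'E'
from h import *
np.set_printoptions(precision=1,suppress=True)
s=get_state();W=R.from_quat(s["tcp_rot"]).as_matrix()
P=lambda y,dz,x=.003: s["eef_pos"]+W@np.array([x,y,0])+[0,0,dz-.0367]
H=lambda x,y,z:[.560+.1403*x+.9901*y,-.106-.9901*x+.1403*y,z]
pts=[P(.215,.032),P(.215,.032,.015),P(.215,.032,-.009),P(-.05,.032,.015),P(-.05,.032,-.009),P(-.05,0,-.009)]
pts+=[H(-.165,.048,.012),H(-.165,-.048,.012),H(-.0337,.032,.048),H(-.0337,-.032,.048),H(-.1237,-.032,.048),H(0,-.048,.012),H(.205,-.036,.022)]
print((proj("side",pts)-[220,170])*2.5)
print("hood x tip",(P(.215,.016)[:2]-[.560,-.106])@[.1403,-.9901],"lat",(P(.215,.016)[:2]-[.560,-.106])@[.9901,.1403],(P(0,.016)[:2]-[.560,-.106])@[.9901,.1403])
E
python3 - <<'E'
E
```

```text
[[264.8 179.6]
 [249.9 175.6]
 [279.8 183.7]
 [ 56.6 393.8]
 [ 91.8 406. ]
 [ 94.2 446.4]
 [199.6 263. ]
 [314.8 297.3]
 [290.  147.3]
 [362.8 166.2]
 [318.7 223.5]
 [393.3 187.9]
 [459.2  68.2]]
hood x tip -0.1550071010734702 lat -0.0006145526787395932 -0.0004001120919098905
```

Request:
move_arm --moves '[[0, [0, 0, 0.011], [0, 0, 0]], [0, [0, 0, 0.013], [0, 0, 0]], [0, [0, 0, 0.013], [0, 0, 0]], [0, [0, 0, 0.009], [0, 0, 0]], [0, [0, 0, 0], [0, 0, 0]], [0, [0, 0, 0], [0, 0, 0]], [0, [0, 0.005, 0], [0, 0, 0]], [0, [0, 0.006, 0], [0, 0, 0]], [0, [0, 0.006, 0], [0, 0, 0]], [0, [0, 0.003, 0], [0, 0, 0]]]'

```text
time: 8.63
eef_pos: [0.5081, 0.2392, 0.056]
tcp_rot: [0.998, 0.07, 0.001, 0.0]
contact_force: [0.6, 0.8, -2.8]
opening: 0.336
finger_force: 109.4
```

Request:
move_arm --moves '[[0, [0, 0.0015, 0], [0, 0, 0]], [0, [0, 0.0015, 0], [0, 0, 0]], [0, [0, 0.0015, 0], [0, 0, 0]], [0, [0, 0.0015, 0], [0, 0, 0]], [0, [0, 0.0015, 0], [0, 0, 0]], [0, [0, 0.0015, 0], [0, 0, 0]], [0, [0, 0.0015, 0], [0, 0, 0]], [0, [0, 0.0015, 0], [0, 0, 0]], [0, [0, 0.0015, 0], [0, 0, 0]], [0, [0, 0.0015, 0], [0, 0, 0]]]'

```text
time: 9.47
eef_pos: [0.5096, 0.2253, 0.0554]
tcp_rot: [0.998, 0.07, 0.0, -0.0]
contact_force: [0.7, 1.9, -1.9]
opening: 0.342
finger_force: 109.4
```

```bash
cat >> h.py <<'E'
def tip():
    s=get_state();W=R.from_quat(s["tcp_rot"]).as_matrix();P=s["eef_pos"]+W@np.array([.003,.215,0])
    d=np.array([.1403,-.9901]);q=P[:2]-[.560,-.106];f=s["contact_force"]
    print("t %.2f tipx %.4f lat %.4f tcp z %.4f Fpush %.2f F"%(s["time"],q@d,q@[.9901,.1403],s["eef_pos"][2],f[:2]@d),f.round(2),s["wrist_torque"].round(2))
E
python3 -c "from h import *;tip()"
```

```text
t 9.47 tipx -0.1201 lat -0.0006 tcp z 0.0554 Fpush -1.76 F [ 0.68  1.88 -1.87] [0.43 0.08 0.01]
```

Contact at about 2 N. I'll push steadily at 36 mm/s.

Request:
move_arm --moves '[[0, [0, 0.002, 0], [0, 0, 0]], [0, [0, 0.0025, 0], [0, 0, 0]], [0, [0, 0.003, 0], [0, 0, 0]], [0, [0, 0.003, 0], [0, 0, 0]], [0, [0, 0.003, 0], [0, 0, 0]], [0, [0, 0.003, 0], [0, 0, 0]], [0, [0, 0.003, 0], [0, 0, 0]], [0, [0, 0.003, 0], [0, 0, 0]], [0, [0, 0.003, 0], [0, 0, 0]], [0, [0, 0.003, 0], [0, 0, 0]]]'

```text
time: 10.3
eef_pos: [0.5135, 0.1967, 0.0553]
tcp_rot: [0.998, 0.07, -0.0, -0.0]
contact_force: [-1.2, 2.9, -1.1]
opening: 0.341
finger_force: 109.3
```

Request:
move_arm --moves '[[0, [0, 0.003, 0], [0, 0, 0]], [0, [0, 0.003, 0], [0, 0, 0]], [0, [0, 0.003, 0], [0, 0, 0]], [0, [0, 0.003, 0], [0, 0, 0]], [0, [0, 0.003, 0], [0, 0, 0]], [0, [0, 0.003, 0], [0, 0, 0]], [0, [0, 0.003, 0], [0, 0, 0]], [0, [0, 0.003, 0], [0, 0, 0]], [0, [0, 0.003, 0], [0, 0, 0]], [0, [0, 0.003, 0], [0, 0, 0]]]'

```text
time: 11.13
eef_pos: [0.5177, 0.167, 0.0553]
tcp_rot: [0.998, 0.07, -0.0, -0.0]
contact_force: [0.2, 3.5, -1.3]
opening: 0.34
finger_force: 109.3
```

```bash
python3 - <<'E'
from h import *
tip()
a=read_camera("side")[170:400,220:480]; cv2.imwrite("pics/s4.png",cv2.resize(a,None,fx=2.5,fy=2.5,interpolation=cv2.INTER_CUBIC)[:,:,::-1])
E
```

```text
t 11.13 tipx -0.0612 lat -0.0008 tcp z 0.0553 Fpush -3.42 F [ 0.21  3.48 -1.29] [0.67 0.07 0.01]
```

View pics/s4.png

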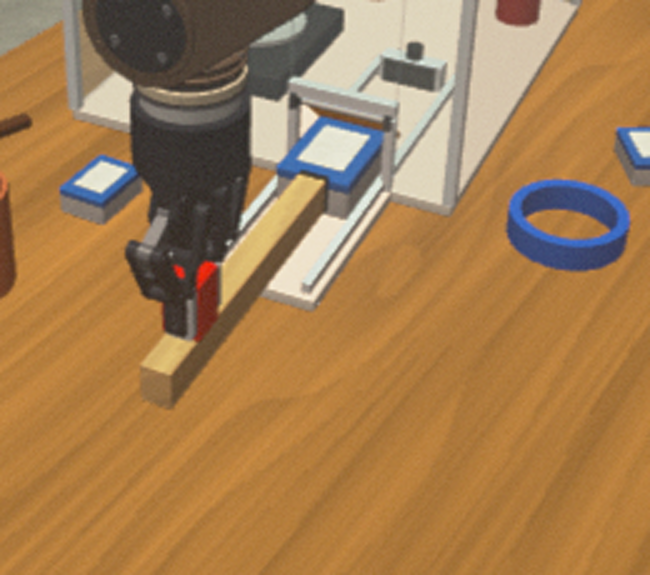

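The side view shows the tin going under the flap with the flap swinging open. The stick's tip is behind it at crop (318,182), with its top close to lid height. The flap must not drop from the lid onto a lower stick, so I'll raise the stick 3 mm and check the heights numerically.

Request:
move_arm --moves '[[0, [0, 0.0015, -0.0005], [0, 0, 0]], [0, [0, 0.0015, -0.0005], [0, 0, 0]], [0, [0, 0.0015, -0.0005], [0, 0, 0]], [0, [0, 0.0015, -0.0005], [0, 0, 0]], [0, [0, 0.0015, -0.0005], [0, 0, 0]], [0, [0, 0.0015, -0.0005], [0, 0, 0]], [0, [0, 0.001, 0], [0, 0, 0]], [0, [0, 0.0005, 0], [0, 0, 0]], [0, [0, 0, 0], [0, 0, 0]], [0, [0, 0, 0], [0, 0, 0]]]'

```text
time: 12.02
eef_pos: [0.5192, 0.1567, 0.0584]
tcp_rot: [0.998, 0.07, -0.0, 0.0]
contact_force: [-1.9, 1.9, -2.9]
opening: 0.338
finger_force: 109.2
```

```bash
python3 - <<'E'
from h import *
np.set_printoptions(precision=1,suppress=True)
tip()
s=get_state();W=R.from_quat(s["tcp_rot"]).as_matrix()
a=read_camera("side"); x0,y0,k=315,215,10
cv2.imwrite("pics/s5.png",cv2.resize(a[y0:y0+58,x0:x0+78],None,fx=k,fy=k,interpolation=cv2.INTER_CUBIC)[:,:,::-1])
P=lambda y,dz,x: s["eef_pos"]+W@np.array([x,y,0])+[0,0,dz-.0367]
t=P(.215,0,.003); T=lambda x,y:[t[0]+.1403*x+.9901*y,t[1]-.9901*x+.1403*y,.048]
# stick: tip top right/left, top at y=.165 right edge ; tin lid: rear right, front right, rear left
print((proj("side",[P(.215,.032,-.009),P(.215,.032,.015),P(.165,.032,-.009),P(.165,0,-.009),T(0,-.032),T(.09,-.032),T(0,.032)])-[x0-.5,y0-.5])*k)
E
```

```text
t 12.02 tipx -0.0508 lat -0.0007 tcp z 0.0584 Fpush -2.15 F [-1.9  1.9 -2.9] [ 0.6  0.1 -0.1]
[[385.9 213.6]
 [275.5 184.7]
 [285.5 338.4]
 [279.7 474.6]
 [477.6 262.3]
 [637.4  54. ]
 [183.9 185. ]]
```

View pics/s5.png

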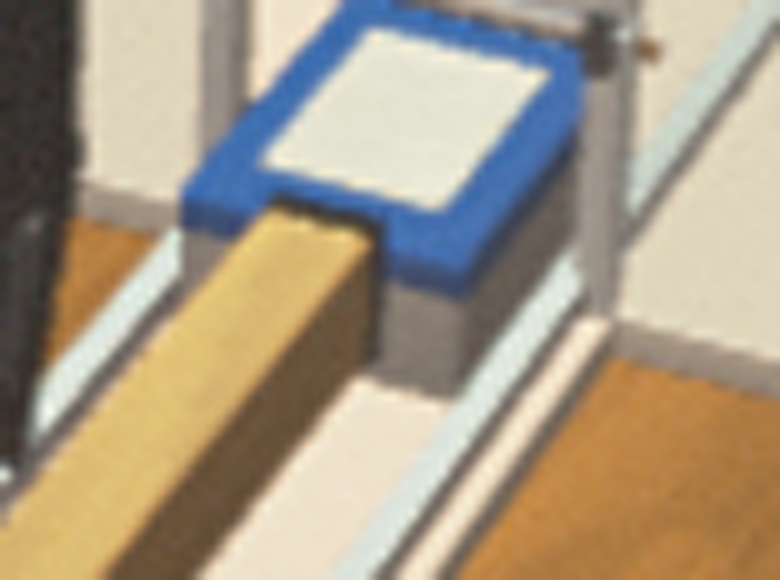

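In the enlarged view the tip's top edge, (275,195) to (381,225), is about 5 mm above the lid's rear edge, (183,190) to (465,270). The flap will therefore ride over onto the stick without a drop. I'll carry on.

Request:
move_arm --moves '[[0, [0, 0.002, 0], [0, 0, 0]], [0, [0, 0.003, 0], [0, 0, 0]], [0, [0, 0.003, 0], [0, 0, 0]], [0, [0, 0.003, 0], [0, 0, 0]], [0, [0, 0.003, 0], [0, 0, 0]], [0, [0, 0.003, 0], [0, 0, 0]], [0, [0, 0.003, 0], [0, 0, 0]], [0, [0, 0.003, 0], [0, 0, 0]], [0, [0, 0.003, 0], [0, 0, 0]], [0, [0, 0.003, 0], [0, 0, 0]]]'

```text
time: 12.9
eef_pos: [0.5233, 0.1278, 0.0583]
tcp_rot: [0.998, 0.07, -0.0, 0.0]
contact_force: [0.9, 2.3, -2.1]
opening: 0.337
finger_force: 109.3
```

Request:
move_arm --moves '[[0, [0, 0.003, 0], [0, 0, 0]], [0, [0, 0.003, 0], [0, 0, 0]], [0, [0, 0.003, 0], [0, 0, 0]], [0, [0, 0.003, 0], [0, 0, 0]], [0, [0, 0.003, 0], [0, 0, 0]], [0, [0, 0.003, 0], [0, 0, 0]], [0, [0, 0.003, 0], [0, 0, 0]], [0, [0, 0.003, 0], [0, 0, 0]], [0, [0, 0.003, 0], [0, 0, 0]], [0, [0, 0.003, 0], [0, 0, 0]]]'

```text
time: 13.73
eef_pos: [0.5274, 0.0982, 0.0583]
tcp_rot: [0.998, 0.07, -0.0, -0.0]
contact_force: [-0.2, 2.7, -2.3]
opening: 0.338
finger_force: 109.3
```

Request:
move_arm --moves '[[0, [0, 0.003, 0], [0, 0, 0]], [0, [0, 0.003, 0], [0, 0, 0]], [0, [0, 0.003, 0], [0, 0, 0]], [0, [0, 0.003, 0], [0, 0, 0]], [0, [0, 0.003, 0], [0, 0, 0]], [0, [0, 0.003, 0], [0, 0, 0]], [0, [0, 0.003, 0], [0, 0, 0]], [0, [0, 0.003, 0], [0, 0, 0]], [0, [0, 0.002, 0], [0, 0, 0]], [0, [0, 0.001, 0], [0, 0, 0]]]'

```text
time: 14.57
eef_pos: [0.5312, 0.0714, 0.0583]
tcp_rot: [0.998, 0.07, -0.0, -0.0]
contact_force: [0.1, 2.5, -1.5]
opening: 0.339
finger_force: 109.3
```

```bash
python3 -c "from h import *;tip()"
```

```text
t 14.57 tipx 0.0353 lat -0.0009 tcp z 0.0583 Fpush -2.48 F [ 0.08  2.52 -1.53] [ 0.63  0.08 -0.01]
```

Tin centre is at about 0.080. I'm now feeling for the stop at under 15 mm/s.

Request:
move_arm --moves '[[0, [0, 0.0012, 0], [0, 0, 0]], [0, [0, 0.0012, 0], [0, 0, 0]], [0, [0, 0.0012, 0], [0, 0, 0]], [0, [0, 0.0012, 0], [0, 0, 0]], [0, [0, 0.0012, 0], [0, 0, 0]], [0, [0, 0.0012, 0], [0, 0, 0]], [0, [0, 0.0012, 0], [0, 0, 0]], [0, [0, 0.0012, 0], [0, 0, 0]], [0, [0, 0.0012, 0], [0, 0, 0]], [0, [0, 0.0012, 0], [0, 0, 0]]]'

```text
time: 15.4
eef_pos: [0.5328, 0.0598, 0.0583]
tcp_rot: [0.998, 0.07, -0.0, -0.0]
contact_force: [0.0, 4.5, -1.7]
opening: 0.338
finger_force: 109.4
```

Request:
move_arm --moves '[[0, [0, 0.0012, 0], [0, 0, 0]], [0, [0, 0.0012, 0], [0, 0, 0]], [0, [0, 0.0012, 0], [0, 0, 0]], [0, [0, 0.0012, 0], [0, 0, 0]], [0, [0, 0.0012, 0], [0, 0, 0]], [0, [0, 0.0012, 0], [0, 0, 0]], [0, [0, 0.0006, 0], [0, 0, 0]], [0, [0, 0, 0], [0, 0, 0]], [0, [0, 0, 0], [0, 0, 0]], [0, [0, 0, 0], [0, 0, 0]]]'

```text
time: 16.23
eef_pos: [0.5339, 0.0518, 0.0582]
tcp_rot: [0.998, 0.07, -0.0, 0.0]
contact_force: [0.2, 1.0, -1.6]
opening: 0.335
finger_force: 109.2
```

Request:
move_arm --moves '[[0, [0, 0.001, 0], [0, 0, 0]], [0, [0, 0.001, 0], [0, 0, 0]], [0, [0, 0.001, 0], [0, 0, 0]], [0, [0, 0, 0], [0, 0, 0]], [0, [0, 0, 0], [0, 0, 0]], [0, [0, 0, 0], [0, 0, 0]], [0, [0, 0, 0], [0, 0, 0]], [0, [0, 0, 0], [0, 0, 0]], [0, [0, 0, 0], [0, 0, 0]], [0, [0, 0, 0], [0, 0, 0]]]'

```text
time: 17.07
eef_pos: [0.5344, 0.049, 0.0583]
tcp_rot: [0.998, 0.07, 0.0, 0.0]
contact_force: [0.2, 0.6, -2.9]
opening: 0.339
finger_force: 109.2
```

```bash
python3 -c "from h import *;tip()"
```

```text
t 17.07 tipx 0.0580 lat -0.0008 tcp z 0.0583 Fpush -0.61 F [ 0.19  0.65 -2.92] [0.41 0.03 0.07]
```

Request:
move_arm --moves '[[0, [0, 0.0005, 0], [0, 0, 0]], [0, [0, 0.0005, 0], [0, 0, 0]], [0, [0, 0.0005, 0], [0, 0, 0]], [0, [0, 0.0005, 0], [0, 0, 0]], [0, [0, 0.0005, 0], [0, 0, 0]], [0, [0, 0, 0], [0, 0, 0]], [0, [0, 0, 0], [0, 0, 0]], [0, [0, 0, 0], [0, 0, 0]], [0, [0, 0, 0], [0, 0, 0]], [0, [0, 0, 0], [0, 0, 0]]]'

```text
time: 17.9
eef_pos: [0.5347, 0.0466, 0.0583]
tcp_rot: [0.998, 0.07, 0.0, 0.0]
contact_force: [-0.4, 2.5, -2.8]
opening: 0.337
finger_force: 109.4
```

Request:
move_arm --moves '[[0, [0, 0.0005, 0], [0, 0, 0]], [0, [0, 0.0005, 0], [0, 0, 0]], [0, [0, 0.0005, 0], [0, 0, 0]], [0, [0, 0.0005, 0], [0, 0, 0]], [0, [0, 0.0005, 0], [0, 0, 0]], [0, [0, 0, 0], [0, 0, 0]], [0, [0, 0, 0], [0, 0, 0]], [0, [0, 0, 0], [0, 0, 0]], [0, [0, 0, 0], [0, 0, 0]], [0, [0, 0, 0], [0, 0, 0]]]'

```text
time: 18.73
eef_pos: [0.5351, 0.0441, 0.0583]
tcp_rot: [0.998, 0.07, 0.0, 0.0]
contact_force: [-0.2, 1.2, -1.9]
opening: 0.337
finger_force: 109.3
```

Request:
move_arm --moves '[[0, [0, 0.0005, 0], [0, 0, 0]], [0, [0, 0.0005, 0], [0, 0, 0]], [0, [0, 0.0005, 0], [0, 0, 0]], [0, [0, 0.0005, 0], [0, 0, 0]], [0, [0, 0.0005, 0], [0, 0, 0]], [0, [0, 0, 0], [0, 0, 0]], [0, [0, 0, 0], [0, 0, 0]], [0, [0, 0, 0], [0, 0, 0]], [0, [0, 0, 0], [0, 0, 0]], [0, [0, 0, 0], [0, 0, 0]]]'

```text
time: 19.57
eef_pos: [0.5354, 0.0416, 0.0583]
tcp_rot: [0.998, 0.07, -0.0, 0.0]
contact_force: [0.7, 1.9, -3.0]
opening: 0.337
finger_force: 109.4
```

Request:
move_arm --moves '[[0, [0, 0.0005, 0], [0, 0, 0]], [0, [0, 0.0005, 0], [0, 0, 0]], [0, [0, 0.0005, 0], [0, 0, 0]], [0, [0, 0.0005, 0], [0, 0, 0]], [0, [0, 0.0005, 0], [0, 0, 0]], [0, [0, 0, 0], [0, 0, 0]], [0, [0, 0, 0], [0, 0, 0]], [0, [0, 0, 0], [0, 0, 0]], [0, [0, 0, 0], [0, 0, 0]], [0, [0, 0, 0], [0, 0, 0]]]'

```text
time: 20.4
eef_pos: [0.5357, 0.0391, 0.0583]
tcp_rot: [0.998, 0.07, -0.0, 0.0]
contact_force: [-0.0, 2.2, -3.0]
opening: 0.339
finger_force: 109.3
```

Request:
move_arm --moves '[[0, [0, 0.0005, 0], [0, 0, 0]], [0, [0, 0.0005, 0], [0, 0, 0]], [0, [0, 0.0005, 0], [0, 0, 0]], [0, [0, 0.0005, 0], [0, 0, 0]], [0, [0, 0.0005, 0], [0, 0, 0]], [0, [0, 0, 0], [0, 0, 0]], [0, [0, 0, 0], [0, 0, 0]], [0, [0, 0, 0], [0, 0, 0]], [0, [0, 0, 0], [0, 0, 0]], [0, [0, 0, 0], [0, 0, 0]]]'

```text
time: 21.23
eef_pos: [0.5361, 0.0366, 0.0583]
tcp_rot: [0.998, 0.07, -0.0, 0.0]
contact_force: [-0.2, 1.2, -2.6]
opening: 0.338
finger_force: 109.3
```

Request:
move_arm --moves '[[0, [0, 0.0005, 0], [0, 0, 0]], [0, [0, 0.0005, 0], [0, 0, 0]], [0, [0, 0.0005, 0], [0, 0, 0]], [0, [0, 0.0005, 0], [0, 0, 0]], [0, [0, 0.0005, 0], [0, 0, 0]], [0, [0, 0, 0], [0, 0, 0]], [0, [0, 0, 0], [0, 0, 0]], [0, [0, 0, 0], [0, 0, 0]], [0, [0, 0, 0], [0, 0, 0]], [0, [0, 0, 0], [0, 0, 0]]]'

```text
time: 22.07
eef_pos: [0.5364, 0.0342, 0.0583]
tcp_rot: [0.998, 0.07, -0.0, 0.0]
contact_force: [0.1, 1.9, -2.8]
opening: 0.338
finger_force: 109.3
```

Request:
move_arm --moves '[[0, [0, 0.0005, 0], [0, 0, 0]], [0, [0, 0.0005, 0], [0, 0, 0]], [0, [0, 0.0005, 0], [0, 0, 0]], [0, [0, 0.0005, 0], [0, 0, 0]], [0, [0, 0.0005, 0], [0, 0, 0]], [0, [0, 0, 0], [0, 0, 0]], [0, [0, 0, 0], [0, 0, 0]], [0, [0, 0, 0], [0, 0, 0]], [0, [0, 0, 0], [0, 0, 0]], [0, [0, 0, 0], [0, 0, 0]]]'

```text
time: 22.9
eef_pos: [0.5368, 0.0317, 0.0583]
tcp_rot: [0.998, 0.07, -0.0, 0.0]
contact_force: [0.5, 1.3, -2.1]
opening: 0.34
finger_force: 109.3
```

Request:
move_arm --moves '[[0, [0, 0.0005, 0], [0, 0, 0]], [0, [0, 0.0005, 0], [0, 0, 0]], [0, [0, 0.0005, 0], [0, 0, 0]], [0, [0, 0.0005, 0], [0, 0, 0]], [0, [0, 0.0005, 0], [0, 0, 0]], [0, [0, 0, 0], [0, 0, 0]], [0, [0, 0, 0], [0, 0, 0]], [0, [0, 0, 0], [0, 0, 0]], [0, [0, 0, 0], [0, 0, 0]], [0, [0, 0, 0], [0, 0, 0]]]'

```text
time: 23.73
eef_pos: [0.5371, 0.03, 0.0585]
tcp_rot: [0.998, 0.07, -0.0, -0.001]
contact_force: [-1.0, 5.5, -1.2]
opening: 0.336
finger_force: 109.4
```

The stop is felt, with the force at 5.5 N and the stick stalling. I'll press up gently.

Request:
move_arm --moves '[[0, [0, 0.0003, 0], [0, 0, 0]], [0, [0, 0.0003, 0], [0, 0, 0]], [0, [0, 0.0003, 0], [0, 0, 0]], [0, [0, 0, 0], [0, 0, 0]], [0, [0, 0, 0], [0, 0, 0]], [0, [0, 0, 0], [0, 0, 0]], [0, [0, 0, 0], [0, 0, 0]], [0, [0, 0, 0], [0, 0, 0]], [0, [0, 0, 0], [0, 0, 0]], [0, [0, 0, 0], [0, 0, 0]]]'

```text
time: 24.57
eef_pos: [0.5371, 0.03, 0.0587]
tcp_rot: [0.998, 0.07, -0.0, -0.001]
contact_force: [-0.9, 8.5, -0.3]
opening: 0.336
finger_force: 109.7
```

```bash
python3 -c "from h import *;tip()"
```

```text
t 24.57 tipx 0.0771 lat -0.0009 tcp z 0.0587 Fpush -8.59 F [-0.91  8.55 -0.28] [ 1.25  0.2  -0.01]
```

Request:
move_arm --moves '[[0, [0, 0.0004, 0], [0, 0, 0]], [0, [0, 0.0004, 0], [0, 0, 0]], [0, [0, 0.0004, 0], [0, 0, 0]], [0, [0, 0, 0], [0, 0, 0]], [0, [0, 0, 0], [0, 0, 0]], [0, [0, 0, 0], [0, 0, 0]], [0, [0, 0, 0], [0, 0, 0]], [0, [0, 0, 0], [0, 0, 0]], [0, [0, 0, 0], [0, 0, 0]], [0, [0, 0, 0], [0, 0, 0]]]'

```text
time: 25.4
eef_pos: [0.5372, 0.03, 0.0589]
tcp_rot: [0.998, 0.07, -0.0, -0.002]
contact_force: [-1.0, 12.4, 0.8]
opening: 0.342
finger_force: 109.9
```

```bash
python3 -c "from h import *;tip()"
```

```text
t 25.40 tipx 0.0772 lat -0.0009 tcp z 0.0589 Fpush -12.38 F [-0.97 12.36  0.84] [ 1.69  0.28 -0.04]
```

A press of 12.4 N held. I'll hold a little longer, then draw back at no more than 40 mm/s.

Request:
move_arm --moves '[[0, [0, 0, 0], [0, 0, 0]], [0, [0, 0, 0], [0, 0, 0]], [0, [0, 0, 0], [0, 0, 0]], [0, [0, -0.0005, 0], [0, 0, 0]], [0, [0, -0.001, 0], [0, 0, 0]], [0, [0, -0.0015, 0], [0, 0, 0]], [0, [0, -0.002, 0], [0, 0, 0]], [0, [0, -0.003, 0], [0, 0, 0]], [0, [0, -0.003, 0], [0, 0, 0]], [0, [0, -0.003, 0], [0, 0, 0]]]'

```text
time: 26.23
eef_pos: [0.5356, 0.0409, 0.0583]
tcp_rot: [0.998, 0.07, 0.0, 0.0]
contact_force: [-0.1, -0.4, -3.2]
opening: 0.338
finger_force: 109.2
```

Request:
move_arm --moves '[[0, [0, -0.003, 0], [0, 0, 0]], [0, [0, -0.003, 0], [0, 0, 0]], [0, [0, -0.003, 0], [0, 0, 0]], [0, [0, -0.003, 0], [0, 0, 0]], [0, [0, -0.003, 0], [0, 0, 0]], [0, [0, -0.003, 0], [0, 0, 0]], [0, [0, -0.003, 0], [0, 0, 0]], [0, [0, -0.003, 0], [0, 0, 0]], [0, [0, -0.003, 0], [0, 0, 0]], [0, [0, -0.003, 0], [0, 0, 0]]]'

```text
time: 27.07
eef_pos: [0.5312, 0.0712, 0.0583]
tcp_rot: [0.998, 0.07, -0.0, -0.0]
contact_force: [-0.5, -0.4, -3.9]
opening: 0.335
finger_force: 109.2
```

```bash
python3 -c "from h import *;tip()"
```

```text
t 27.07 tipx 0.0355 lat -0.0009 tcp z 0.0583 Fpush 0.31 F [-0.53 -0.39 -3.87] [0.35 0.11 0.01]
```

Request:
move_arm --moves '[[0, [0, -0.003, 0], [0, 0, 0]], [0, [0, -0.003, 0], [0, 0, 0]], [0, [0, -0.003, 0], [0, 0, 0]], [0, [0, -0.003, 0], [0, 0, 0]], [0, [0, -0.003, 0], [0, 0, 0]], [0, [0, -0.003, 0], [0, 0, 0]], [0, [0, -0.003, 0], [0, 0, 0]], [0, [0, -0.003, 0], [0, 0, 0]], [0, [0, -0.003, 0], [0, 0, 0]], [0, [0, -0.003, 0], [0, 0, 0]]]'

```text
time: 27.9
eef_pos: [0.5271, 0.1009, 0.0584]
tcp_rot: [0.998, 0.07, 0.0, -0.0]
contact_force: [-0.1, 1.0, -2.4]
opening: 0.334
finger_force: 109.1
```

Request:
move_arm --moves '[[0, [0, -0.003, 0], [0, 0, 0]], [0, [0, -0.003, 0], [0, 0, 0]], [0, [0, -0.003, 0], [0, 0, 0]], [0, [0, -0.003, 0], [0, 0, 0]], [0, [0, -0.003, 0], [0, 0, 0]], [0, [0, -0.003, 0], [0, 0, 0]], [0, [0, -0.003, 0], [0, 0, 0]], [0, [0, -0.003, 0], [0, 0, 0]], [0, [0, -0.003, 0], [0, 0, 0]], [0, [0, -0.003, 0], [0, 0, 0]]]'

```text
time: 28.73
eef_pos: [0.5229, 0.1305, 0.0583]
tcp_rot: [0.998, 0.07, -0.0, 0.0]
contact_force: [-0.5, 0.6, -2.1]
opening: 0.338
finger_force: 109.4
```

```bash
python3 - <<'E'
from h import *
tip()
a=read_camera("side")[130:370,220:480]; cv2.imwrite("pics/s6.png",cv2.resize(a,None,fx=2.5,fy=2.5,interpolation=cv2.INTER_CUBIC)[:,:,::-1])
E
```

```text
t 28.73 tipx -0.0244 lat -0.0008 tcp z 0.0583 Fpush -0.67 F [-0.46  0.62 -2.12] [ 0.12  0.02 -0.02]
```

View pics/s6.png

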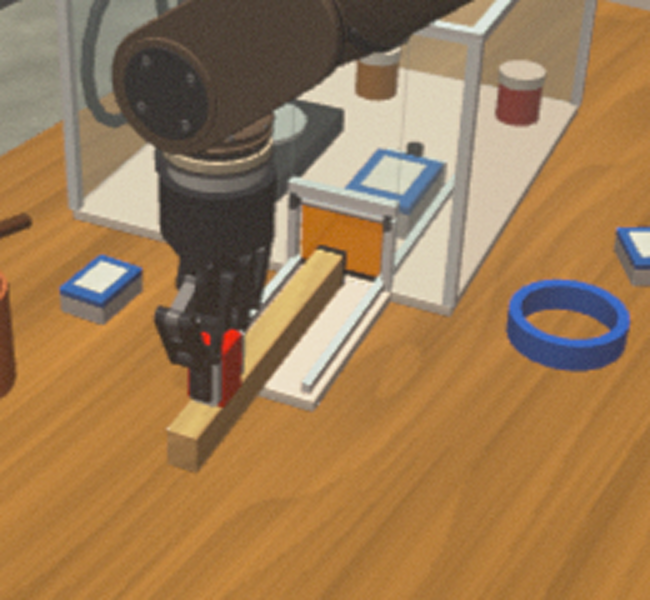

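The amber flap hangs shut at crop (342,240), the tin is home at the stop at (400,185), and the stick's tip is outside. Next I back clear of the sill and lay the stick down.

Request:
move_arm --moves '[[0, [0, -0.008, 0], [0, 0, 0]], [0, [0, -0.016, 0], [0, 0, 0]], [0, [0, -0.02, 0], [0, 0, 0]], [0, [0, -0.02, 0], [0, 0, 0]], [0, [0, -0.02, 0], [0, 0, 0]], [0, [0, -0.02, 0], [0, 0, 0]], [0, [0, -0.02, 0], [0, 0, 0]], [0, [0, -0.02, 0], [0, 0, 0]], [0, [0, -0.018, 0], [0, 0, 0]], [0, [0, -0.008, 0], [0, 0, 0]]]'

```text
time: 29.62
eef_pos: [0.4987, 0.3009, 0.0584]
tcp_rot: [0.997, 0.071, 0.0, -0.0]
contact_force: [-0.3, -0.3, -1.9]
opening: 0.339
finger_force: 109.4
```

```bash
python3 -c "from h import *;tip()"
```

```text
t 29.62 tipx -0.1964 lat -0.0005 tcp z 0.0584 Fpush 0.29 F [-0.27 -0.33 -1.9 ] [ 0.1   0.04 -0.04]
```

Tip at -0.196, clear of the sill end at -0.165. The stick goes down 21.5 mm.

Request:
move_arm --moves '[[0, [0, 0, 0.004], [0, 0, 0]], [0, [0, 0, 0.005], [0, 0, 0]], [0, [0, 0, 0.005], [0, 0, 0]], [0, [0, 0, 0.003], [0, 0, 0]], [0, [0, 0, 0.002], [0, 0, 0]], [0, [0, 0, 0.001], [0, 0, 0]], [0, [0, 0, 0.001], [0, 0, 0]], [0, [0, 0, 0], [0, 0, 0]], [0, [0, 0, 0], [0, 0, 0]], [0, [0, 0, 0], [0, 0, 0]]]'

```text
time: 30.45
eef_pos: [0.4995, 0.2986, 0.0376]
tcp_rot: [0.998, 0.07, 0.0, -0.0]
contact_force: [-0.3, -0.3, -1.9]
opening: 0.338
finger_force: 109.4
```

Request:
move_arm --moves '[[0, [0, 0, 0.0005], [0, 0, 0]], [0, [0, 0, 0.0005], [0, 0, 0]], [0, [0, 0, 0], [0, 0, 0]], [0, [0, 0, 0], [0, 0, 0]], [0, [0, 0, 0], [0, 0, 0]], [0, [0, 0, 0], [0, 0, 0]], [0, [0, 0, 0], [0, 0, 0]], [0, [0, 0, 0], [0, 0, 0]], [0, [0, 0, 0], [0, 0, 0]], [0, [0, 0, 0], [0, 0, 0]]]'

```text
time: 31.28
eef_pos: [0.4995, 0.2987, 0.0368]
tcp_rot: [0.998, 0.07, 0.0, -0.0]
contact_force: [-1.6, -0.7, 3.6]
opening: 0.34
finger_force: 109.8
```

On the bench, since the force has turned upward. I'll open, then lift straight up.

Request:
move_arm --moves '[[0.5, [0, 0, 0], [0, 0, 0]], [1, [0, 0, 0], [0, 0, 0]], [1, [0, 0, 0], [0, 0, 0]], [1, [0, 0, 0], [0, 0, 0]], [1, [0, 0, 0], [0, 0, 0]], [1, [0, 0, 0], [0, 0, 0]], [1, [0, 0, 0], [0, 0, 0]], [1, [0, 0, 0], [0, 0, 0]], [1, [0, 0, -0.005], [0, 0, 0]], [1, [0, 0, -0.01], [0, 0, 0]]]'

```text
time: 32.12
eef_pos: [0.4982, 0.2982, 0.0505]
tcp_rot: [0.998, 0.07, -0.001, 0.0]
contact_force: [-0.1, -0.2, -1.0]
opening: 0.998
finger_force: 0.0
```

Request:
move_arm --moves '[[1, [0, 0, -0.015], [0, 0, 0]], [1, [0, 0, -0.02], [0, 0, 0]], [1, [0, 0, -0.02], [0, 0, 0]], [1, [0, 0, -0.02], [0, 0, 0]], [1, [0, 0, -0.02], [0, 0, 0]], [1, [0, 0, -0.02], [0, 0, 0]], [1, [0, 0, -0.02], [0, 0, 0]], [1, [0, 0, 0], [0, 0, 0]], [1, [0, 0, 0], [0, 0, 0]], [1, [0, 0, 0], [0, 0, 0]]]'

```text
time: 32.95
eef_pos: [0.4988, 0.2984, 0.1859]
tcp_rot: [0.998, 0.07, -0.0, 0.0]
contact_force: [0.6, -0.3, 0.5]
opening: 0.999
finger_force: 0.0
```

```bash
python3 - <<'E'
from h import *
np.set_printoptions(precision=3,suppress=True)
s=get_state();print(s["eef_pos"],s["contact_force"],s["opening"])
im=read_camera("wrist").astype(int); m=((im[:,:,0]>110)&(im[:,:,1]<70)&(im[:,:,2]<70)).astype(np.uint8)
c=max(cv2.findContours(m,0,2)[0],key=cv2.contourArea); x,y,w,h=cv2.boundingRect(c);print(x,y,w,h)
# predicted grip box (stick flat at release pose)
W=R.from_quat(s["tcp_rot"]).as_matrix();T=camera_params("wrist")["tool_from_camera"];p=camera_params("wrist")
o=np.array([.4995,.2987,0])
for dx,z in [(.018,.032),(.018,.08),(-.012,.08)]:
    q=W.T@(o+W@[dx,0,0]*np.array([1,1,0])+[0,0,z]-s["eef_pos"]); q=T[:3,:3].T@(q-T[:3,3]); print(p["fx"]*q[0]/q[2]+p["cx"],p["fy"]*q[1]/q[2]+p["cy"])
E
```

```text
[0.499 0.298 0.186] [ 0.595 -0.251  0.487] 0.9993496071254772
300 196 43 55
321.3292625184267 193.59215077141704
321.2918620622413 208.88062778545128
321.30641729872065 250.27565901760283
```

The grip appears at rows 196–251, against 194–250 predicted for a stick lying flat. The gripper is open and clear, so I'm handing in.

```bash
python3 -c "from plant import *;print(sign_off())"
```

```text
the job is handed in; nothing more can be done
None
```

I handed the job in at about 33 s (no verdict came back): the tin was pressed home against the end stop at about 12 N, the flap was shut behind it, and the stick was let go flat on the bench.

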